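# Tip the blue pail out into the sorting tray

### The arm

A 6-joint arm with a two-finger parallel gripper is mounted at the origin on the work surface; the furniture and walls round the work are solid. World frame = base frame: x ahead of the robot, y to its left, z up, the work surface at z = 0. Lengths are in m, angles in degrees, forces in N, time in s.
With the tool pointing down it reaches from about 0.35 to 0.875 m from the base axis. Payload 4.2 kg.
Tool frame: the origin (TCP) lies at the centre of the arm's flange, where the gripper is bolted on; the fingertips stand 182 mm ahead of it and the grasp point (between the pads) lies 164 mm ahead of it (r.nose_length is the distance from the TCP to the fingertips, in m); z points along the fingers, y is the line along which they close (so a half turn about z gives the same grasp; the last joint's range is limited). The gripper opens to 87 mm and grips with 3 to 60 N. Pads are 19 mm wide; open, the fingers measure 117 mm over their backs; the gripper's body (75 mm by 190 mm) begins 51 mm behind the grasp point.
Start: joints at [87.525, 22.042, 0.453, 0, -68.411, -14.817], TCP at [0.186, 0.597, 0.405] pointing down, gripper open.
Joint ranges: [-179.83, 179.83], [-69.29, 118.12], [-61.27, 80.66], [-181.25, 117.63], [-171.15, -9.14], [-177.46, 177.46]. Speed limits (degrees/s): [159.86, 159.86, 180, 180, 180, 180].

### API

Orientations are given as a 3x3 rotation matrix whose columns are the frame's x, y, z axes.
In Python, from station import r, vision gives the robot as it stands. The module is installed in compiled form; this text tells all that it offers.
- The arm moves only by the shell command python3 -m creep 'ROWS'. ROWS is JSON, a list of rows, each a list of 7 numbers: the opening, from -1 (shut) to 1 (fully open), then the shift along the tool's x, y, z in mm, then the turn, a rotation vector about the tool's x, y, z in degrees. A call has 1 to 8 rows; each row is the pose to reach, as a shift and turn from the pose commanded when the call began, along the tool's axes at that moment; what a row does not reach only later rows make up. A row lasts 1/12 s, in which the tool goes at most 41.7 mm and 7.16 degrees, less where a joint would pass 70% of its speed; a pose out of reach is approached as far as the arm can. A call with a gripper value outside its range is refused whole. The fingers move at their own pace and stop on an object; the grip force is fixed at half the most. Time passes only in rows, so rows that repeat a pose let the fingers close. It gives the time, the measured TCP pose, the force, the opening and the grip force at its end, in the units of the state.
- r.sense(): the state, without advancing time (a new reading comes with each control period).
- vision.capture(name): name is "scene" or "top"; returns (picture, depth): 400x640x3 uint8, red, green, blue; 400x640 float32, m along the optical axis (not along the pixel's ray), 0 where there is no reading.
- vision.camera_model(name): a dict with "vertical_fov" (degrees; the focal length in pixels is half the picture's height over the tangent of half this angle, whatever the lens; pixels are square), "cx", "cy" (the principal point, pixels), "extrinsics" (4x4, takes a point from camera to world coordinates). Camera axes: x right, y down, z forward; pixel columns grow to the right and rows downward; lengths in m; the calibration is good to about 2 mm. A picture is of the moment at which its call begins. camera_model takes no time and is no camera call.
- r.finish_job(): hands the job in; it is judged then, once.
Trained networks look in the newest picture that a camera, given by its name, has taken for a name from the list of things; names that differ only in an ending like _2 or _b are one class to them, and where a whole thing is asked for, a point or a joint stands for the part that bears it (a point fixed in the world has none). Each returns a list of dicts, best first, with "conf" (0 to 1); they miss things now and then, are a little off and sometimes report something else, mostly with a low value. They report only what shows in the picture. A call takes as long as a camera call. They do not tell look-alikes from the thing itself.
- vision.find_in(camera, thing): "uv" ([column, row] in pixels, amid what is visible of it).
- vision.cut_out(camera, thing): "region" (400x640 bool, what is visible of it) and "uv" ([column, row] in pixels, amid what is visible of it).
The state is a dict: "time_s": time; "joints": joint angles; "joint_velocities": joint speeds; "effort": joint torques, N m; "tcp_pos": TCP position; "ee_rot": TCP orientation; "wrist_force": force on the tool from outside, world axes, zero at the start; "moment": the same for the moment, N m; "gripper_width": opening from 0.0 (shut) to 1.0 (fully open); "gripper_force": force on a finger pad.
Only numpy, scipy, OpenCV 4.12 (cv2) and the standard library are available. Lean on these libraries where they do the work, as an engineer would, in place of code of your own. Each camera call takes 0.05 s, during which the arm holds its last target. There are 200 camera calls.

### The job

Carry the blue pail by its bail handle onto the closed black lacquer box, stand it there upright with its wooden ball knob on the side away from the white tray, and let go. Then take the ball knob, lift it up and over so that the pail tips, and tip the eraser and the USB stick out into the tray. Let go and leave the emptied pail at rest on the box or the tray.

Things in the scene. Friction and masses are not known exactly. Their poses are not given: they have to be found in the camera images.
- pail: small blue pail of smooth, slippery enamelled steel, 60 mm tall, outer diameter 72 mm at the foot and 124 mm at the mouth, wall 3 mm, floor 5 mm, about 240 g, loose on the desk. (A red pail without a ball knob is a bystander.) Origin: centre of its underside; z up its axis; its ball knob lies on its -x side, so it tips out towards its +x; the bail's ears are at +y and -y, 50 mm up
- pail_bail: the pail's wire bail with a wooden grip, hinged at the ears about the pail's y axis; stiff enough to stay upright, where it stands at the start. Origin on the hinge line, 50 mm above the pail's underside; z towards the grip
- bail_grip (a point): middle of the bail's wooden grip: a cylinder of 12 mm diameter, 60 mm long along the pail's y, 122 mm above the pail's underside when the bail is upright
- pail_knob: the pail's tipping handle, rigid with the pail: a thin steel stem from the back of the foot that ends in a light wooden ball. Its origin and axes are the pail's; see point knob_center for the ball
- knob_center (a point): centre of the wooden ball, 24 mm in diameter, at (-105, 0, 20) mm in the pail's frame; pinched along the pail's y the pail can swing round it, and when lifted by it the pail tips forward about the front edge of its foot, and off the box it hangs from the ball with its mouth turned somewhat below level, so that things slide out
- pail_inside (a point): centre of the pail's hollow, on its axis 30 mm above its underside
- box: black lacquer box, closed and fixed to the desk, 100 mm (x) by 150 mm (y), flat top 58 mm above the desk. Origin: centre of its underside; the tray stands against its +x side
- tray: white open sorting tray, fixed, 180 mm (x) by 170 mm (y), walls 4 mm thick and 18 mm high, floor 4 mm thick. Origin: centre of its underside; same axes as the box, centred 145 mm from the box's centre along +x
- eraser: blue and white eraser 21 x 45 x 12 mm, lies in the pail at the start; origin: centre of its underside
- usb_stick: blue and silver USB stick 18 x 55 x 8 mm, lies in the pail on the eraser at the start; origin: centre of its underside
Not all that is in view belongs to the job. Several things look just like the tray: the one meant starts farthest from the robot's base.

How it is judged:
By the outcome, as a careful person would: the job done as asked, in the order asked, and still so for the second after the job is handed in, with the robot touching nothing.
It also fails if it takes over 64 s, if anything falls off the work surface, if the arm or the gripper's body presses on something with over 40 N, if the wrist force passes 120 N, or if a joint passes its speed limit or range.

## Working session

There is one attempt and no reset: what is moved stays moved. The work goes in short steps, Python scripts to look and compute and a shell command to move; the robot and the scene stay as the last step left them, time stands still between calls to the robot, and variables do not carry over. Pictures are saved under pics/ and viewed, at most 10 in all, crops included, and the job is handed in when it is done.

```bash
mkdir -p pics; cat > h.py <<'E'
import numpy as np, cv2
from station import r, vision
def cam(n):
    m=vision.camera_model(n); f=200/np.tan(np.radians(m['vertical_fov']/2)); return f,m['cx'],m['cy'],np.array(m['extrinsics'])
def cloud(n,depth):
    f,cx,cy,T=cam(n); v,u=np.mgrid[0:400,0:640]
    P=np.stack([(u-cx)/f*depth,(v-cy)/f*depth,depth],-1)
    return P@T[:3,:3].T+T[:3,3]
def proj(n,p):
    f,cx,cy,T=cam(n); q=(np.asarray(p)-T[:3,3])@T[:3,:3]; return [round(f*q[0]/q[2]+cx),round(f*q[1]/q[2]+cy)]
E
python3 - <<'E'
from h import *
ims=[]
for n in('scene','top'):
    im,d=vision.capture(n); W=cloud(n,d); ims.append(im)
    print(n,vision.camera_model(n)['vertical_fov'],cam(n)[3].round(3).tolist())
    for t in('pail','bail_grip','knob_center','box','tray','eraser','usb_stick'):
        for o in vision.cut_out(n,t)[:5]:
            P=W[o['region']&(d>0)]
            if len(P): print(t,round(o['conf'],2),np.round(o['uv']),len(P),np.median(P,0).round(3),P.min(0).round(3),P.max(0).round(3))
for n,i in zip(('s0','t0'),ims): cv2.imwrite(f'pics/{n}.png',i[...,::-1])
s=r.sense();print(s)
E
```

```text
scene 57.80545143074783 [[0.727, -0.47, 0.501, 0.116], [-0.687, -0.484, 0.542, -0.452], [-0.013, -0.738, -0.674, 0.693], [0.0, 0.0, 0.0, 1.0]]
pail 0.8 [276. 188.] 1439 [0.529 0.184 0.039] [ 0.413  0.107 -0.002] [0.633 0.292 0.129]
bail_grip 0.71 [276. 169.] 127 [0.525 0.171 0.123] [ 0.511  0.135 -0.004] [0.632 0.331 0.129]
knob_center 0.61 [276. 188.] 1445 [0.529 0.185 0.04 ] [ 0.413  0.107 -0.003] [0.606 0.306 0.129]
knob_center 0.46 [255. 220.] 103 [0.426 0.141 0.021] [ 0.412  0.129 -0.002] [0.481 0.167 0.032]
box 0.62 [387. 278.] 3803 [ 0.51  -0.208  0.057] [ 0.469 -0.279 -0.002] [ 0.585 -0.091  0.061]
tray 0.72 [267. 285.] 5570 [ 0.337 -0.028  0.004] [ 0.251 -0.111 -0.003] [0.435 0.063 0.02 ]
tray 0.64 [422. 238.] 3516 [ 0.688 -0.18   0.004] [ 0.569 -0.273 -0.004] [ 0.786 -0.075  0.059]
eraser 0.67 [258. 220.] 96 [0.424 0.14  0.022] [0.412 0.129 0.008] [0.481 0.158 0.032]
usb_stick 0.64 [273. 194.] 81 [0.521 0.179 0.024] [0.512 0.154 0.004] [0.539 0.21  0.027]
top 44.6352100099879 [[0.011, -0.985, 0.171, 0.366], [-1.0, -0.013, -0.009, -0.0], [0.011, -0.171, -0.985, 1.047], [0.0,
[... 973 characters left out ...]
4121445e+01, -1.48136488e+01]), 'joint_velocities': array([-0.10882429,  0.06742562, -0.04299211, -0.08426308, -0.01599527,
        0.05421723]), 'effort': array([-5.77301289e-04, -3.90409935e+01,  1.87614119e+01,  4.22394991e+00,
        1.55803515e-02, -2.64139464e-05]), 'tcp_pos': array([0.18574603, 0.59672471, 0.40476078]), 'ee_rot': array([[ 9.54812693e-01, -2.97208212e-01, -2.77710097e-05],
       [-2.97208212e-01, -9.54812693e-01,  2.25034679e-06],
       [-2.71849341e-05,  6.10511247e-06, -1.00000000e+00]]), 'wrist_force': array([ 0.11397691, -0.3498803 , -1.11173021]), 'moment': array([-0.02793447,  0.00650119,  0.05371044]), 'gripper_force': 0.0, 'gripper_width': 1.000685169331809}
```

View pics/s0.png

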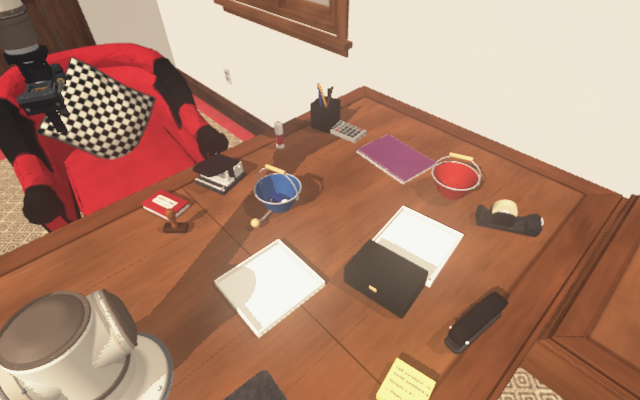

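View pics/t0.png

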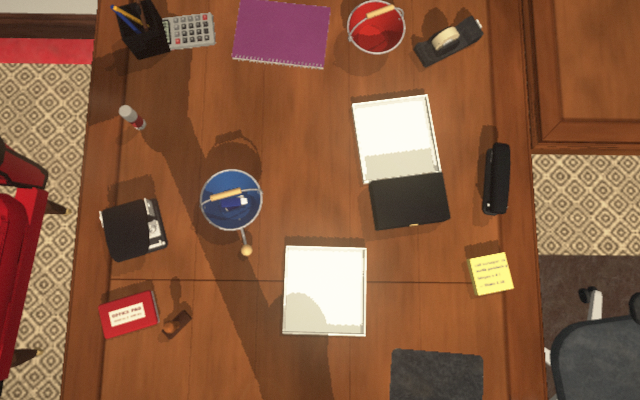

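The top picture shows two tray-like things, at (325,290) near the base and at (397,138) farther away. The one at (397,138) touches the black box at (409,200), so it's the tray meant. The blue pail with the ball at (231,200) is mine, not the red one at (377,26). I'll confirm this in a crop and fit the poses.

```bash
python3 - <<'E'
from h import *
im,d=vision.capture('top'); W=cloud('top',d)
cv2.imwrite('pics/t1.png',cv2.resize(im[70:270,180:460,::-1],None,fx=2.8,fy=2.8,interpolation=cv2.INTER_CUBIC))
def rect(P):
    return cv2.minAreaRect((P[:,:2]*1000).astype(np.float32))
v,u=np.mgrid[0:400,0:640]
rg=(u>340)&(u<460)&(v>80)&(v<235)
g=im.astype(int).sum(2)
m=rg&(W[...,2]>.05)&(W[...,2]<.064)&(g<200)
m=cv2.erode(m.astype(np.uint8),np.ones((2,2)))>0
print('box',rect(W[m]))
m=rg&(W[...,2]<.028)&(g>420)&(W[...,2]>-.003)
m=cv2.morphologyEx(m.astype(np.uint8),cv2.MORPH_OPEN,np.ones((3,3)))>0
print('tray',rect(W[m]))
rg=(u>190)&(u<275)&(v>160)&(v<265)
m=rg&(W[...,2]>.115)&(im[...,0]>im[...,2].astype(int)+40); P=W[m]; print('grip',len(P),rect(P),P.mean(0))
m=rg&(W[...,2]>.053)&(W[...,2]<.066); P=W[m]
(c,ra)=cv2.minEnclosingCircle((P[:,:2]*1000).astype(np.float32)); print('rim',c,ra)
m=rg&(v>240)&(W[...,2]>.012)&(W[...,2]<.04); P=W[m]; print('ball',len(P),P.mean(0),P.min(0),P.max(0))
# eraser/usb: coloured
E
```

```text
box ((524.6951904296875, -200.20675659179688), (95.30248260498047, 149.36480712890625), 8.369102478027344)
tray ((673.7652587890625, -182.16006469726562), (181.6427001953125, 180.5137939453125), 9.365960121154785)
grip 199 ((459.90203857421875, 84.77658081054688), (248.5513458251953, 50.44911575317383), 53.72949981689453) [0.50182835 0.14750611 0.24255338]
rim (522.9085693359375, 168.9974822998047) 64.57789611816406
ball 112 [0.42297223 0.1385484  0.02792429] [0.41031456 0.12801654 0.01410627] [0.44001758 0.14879077 0.03561112]
```

View pics/t1.png

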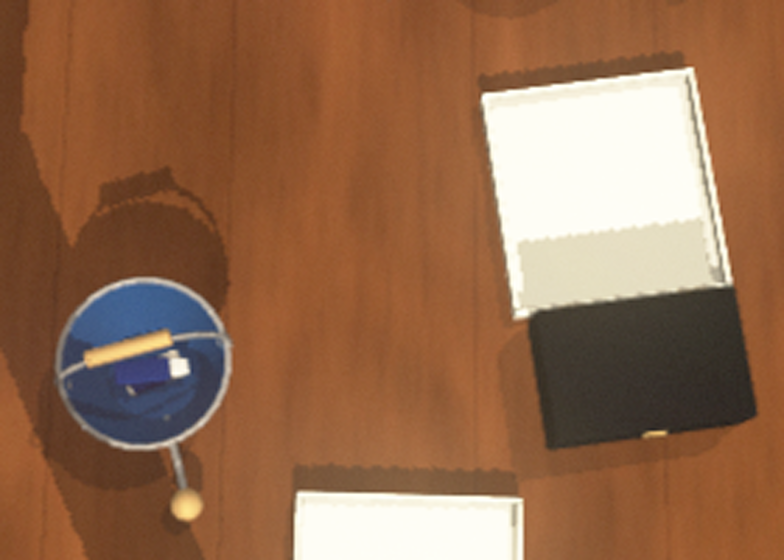

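Confirmed: the blue pail has its ball at the (185,505) crop pixel, and the black box stands against the far tray. From the fits, the pail is at (0.523,0.169) with yaw 17°, and the box is at about (0.527,-0.202) with yaw 8.7°. I'll move above the grip.

```bash
python3 -m creep '[[1,34,23,0,0,0,7],[1,68,46,0,0,0,14],[1,102,70,0,0,0,21],[1,136,93,0,0,0,28],[1,170,116,0,0,0,35],[1,204,140,0,0,0,42],[1,238,163,0,0,0,49],[1,272,186,0,0,0,55.5]]'
cat >> h.py <<'E'
def goal(p,yaw_y=None):
    """p: TCP goal world; prints shift mm in tool axes and turn about tool z so that tool y has heading yaw_y"""
    s=r.sense(); R=s['ee_rot']; print('t',s['time_s'],'pos',s['tcp_pos'].round(4),'yh',np.degrees(np.arctan2(R[1,1],R[0,1])).round(2),'tool z',R[:,2].round(3),'F',s['wrist_force'].round(1),'g',round(s['gripper_width'],3),round(s['gripper_force'],1))
    print('shift',(R.T@(np.asarray(p)-s['tcp_pos'])*1000).round(1))
    if yaw_y is not None: print('turn z',round(-((yaw_y-np.degrees(np.arctan2(R[1,1],R[0,1]))+180)%360-180),2))
E
python3 -c "
from h import *
goal([.524,.169,.32],-162.8)"
```

```text
time_s: 1.52
tcp_pos: [0.3909, 0.3365, 0.4052]
ee_rot: [[0.291, -0.957, 0.001], [-0.957, -0.291, 0.001], [-0.001, -0.001, -1.0]]
wrist_force: [1.0, 0.6, -0.2]
gripper_width: 1.0
gripper_force: 0.0
t 1.5167 pos [0.3909 0.3365 0.4052] yh -163.1 tool z [ 0.001  0.001 -1.   ] F [ 1.   0.6 -0.2] g 1.0 0.0
shift [199.  -78.6  85.1]
turn z -0.3
```

```bash
python3 -m creep '[[1,33,-13,8,0,0,0],[1,66,-26,18,0,0,0],[1,99,-39,30,0,0,0],[1,132,-52,45,0,0,0],[1,165,-65,60,0,0,0],[1,188,-75,75,0,0,0],[1,199,-78.5,85,0,0,0],[1,199,-78.5,85,0,0,0]]'
python3 - <<'E'
from h import *
im,d=vision.capture('scene'); W=cloud('scene',d)
cv2.imwrite('pics/s1.png',cv2.resize(im[100:260,180:380,::-1],None,fx=3.5,fy=3.5))
for o in vision.cut_out('scene','bail_grip')[:2]:
    P=W[o['region']&(d>0)]; P=P[(P[:,2]>.11)&(P[:,2]<.135)]
    print(o['conf'],o['uv'],len(P), len(P) and (P.mean(0),P.min(0),P.max(0)))
goal([.524,.169,.285],-162.8)
E
```

```text
time_s: 2.18
tcp_pos: [0.5245, 0.1694, 0.3172]
ee_rot: [[0.292, -0.956, -0.004], [-0.956, -0.292, -0.002], [0.001, 0.005, -1.0]]
wrist_force: [-0.3, 0.4, 0.3]
gripper_width: 0.999
gripper_force: 0.0
0.49 [277.4, 170.6] 96 (array([0.5237751 , 0.16507542, 0.12368187]), array([0.51237372, 0.13802847, 0.11164917]), array([0.53657805, 0.19527517, 0.12827523]))
t 2.2833 pos [0.524  0.1715 0.3197] yh -162.82 tool z [-0. -0. -1.] F [0.3 0.7 0.5] g 1.0 0.0
shift [ 2.4  0.8 34.7]
turn z -0.02
```

View pics/s1.png

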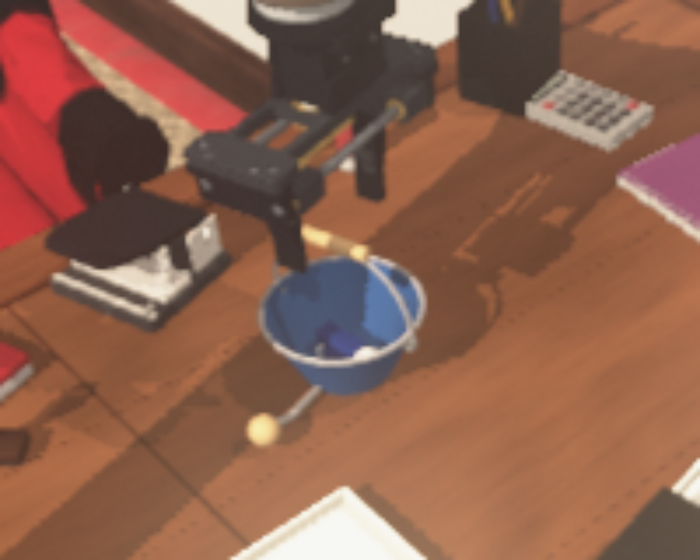

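The open fingers straddle the bail grip at crop (335,242). I'll go down, close and lift.

```bash
python3 -m creep '[[1,2,0,12,0,0,0],[1,2,0,25,0,0,0],[1,2,0,35,0,0,0],[1,2,0,35,0,0,0],[-1,2,0,35,0,0,0],[-1,2,0,35,0,0,0],[-1,2,0,35,0,0,0],[-1,2,0,35,0,0,0]]'
python3 -m creep '[[-1,0,0,0,0,0,0],[-1,0,0,0,0,0,0],[-1,0,0,-3,0,0,0],[-1,0,0,-8,0,0,0],[-1,0,0,-15,0,0,0],[-1,0,0,-25,0,0,0],[-1,0,0,-35,0,0,0],[-1,0,0,-45,0,0,0]]'
python3 -c "
from h import *
goal([.527,-.19,.40],-171.3)"
```

```text
time_s: 2.95
tcp_pos: [0.5247, 0.1698, 0.2856]
ee_rot: [[0.296, -0.955, 0.001], [-0.955, -0.296, 0.001], [-0.0, -0.002, -1.0]]
wrist_force: [0.1, 0.3, 0.4]
gripper_width: 0.779
gripper_force: 0.0
time_s: 3.62
tcp_pos: [0.5247, 0.1696, 0.3313]
ee_rot: [[0.296, -0.955, 0.001], [-0.955, -0.296, 0.0], [-0.0, -0.001, -1.0]]
wrist_force: [0.6, -0.2, -0.4]
gripper_width: 0.176
gripper_force: 0.0
t 3.6167 pos [0.5247 0.1696 0.3313] yh -162.79 tool z [ 0.001  0.    -1.   ] F [ 0.6 -0.2 -0.4] g 0.176 0.0
shift [344.1 104.2 -68.9]
turn z 8.51
```

The fingers are slow, about a second to close, so I lifted too early. I'll open, go down again and allow more time.

```bash
python3 -m creep '[[0,0,0,0,0,0,0],[0,0,0,0,0,0,0],[0,0,0,0,0,0,0],[0,0,0,0,0,0,0],[0,0,0,0,0,0,0],[0,0,0,15,0,0,0],[0,0,0,35,0,0,0],[0,0,0,45,0,0,0]]'
python3 -m creep '[[-1,0,0,0,0,0,0],[-1,0,0,0,0,0,0],[-1,0,0,0,0,0,0],[-1,0,0,0,0,0,0],[-1,0,0,0,0,0,0],[-1,0,0,0,0,0,0],[-1,0,0,0,0,0,0],[-1,0,0,0,0,0,0]]'
python3 -m creep '[[-1,0,0,0,0,0,0],[-1,0,0,0,0,0,0],[-1,0,0,0,0,0,0],[-1,0,0,0,0,0,0]]'
python3 - <<'E'
from h import *
im,d=vision.capture('scene'); W=cloud('scene',d)
cv2.imwrite('pics/s2.png',cv2.resize(im[100:260,180:380,::-1],None,fx=3,fy=3))
goal([.527,-.19,.40],-171.3)
E
```

```text
time_s: 4.28
tcp_pos: [0.524, 0.1692, 0.2825]
ee_rot: [[0.295, -0.955, -0.003], [-0.955, -0.295, -0.001], [0.0, 0.004, -1.0]]
wrist_force: [-0.7, 0.2, -0.5]
gripper_width: 0.493
gripper_force: 0.0
time_s: 4.95
tcp_pos: [0.5247, 0.1696, 0.2855]
ee_rot: [[0.296, -0.955, 0.001], [-0.955, -0.296, 0.0], [-0.0, -0.001, -1.0]]
wrist_force: [-0.7, 0.9, 2.6]
gripper_width: 0.127
gripper_force: 30.0
time_s: 5.28
tcp_pos: [0.5248, 0.1697, 0.2854]
ee_rot: [[0.296, -0.955, 0.001], [-0.955, -0.296, 0.0], [-0.0, -0.001, -1.0]]
wrist_force: [-0.1, 0.2, 5.5]
gripper_width: 0.122
gripper_force: 30.0
t 5.3333 pos [0.5248 0.1696 0.2854] yh -162.78 tool z [ 0.001  0.    -1.   ] F [-0.9  1.2  4.9] g 0.122 30.0
shift [ 344.2  104.3 -114.7]
turn z 8.52
```

```bash
python3 -m creep '[[-1,0,0,-4,0,0,0],[-1,0,0,-12,0,0,0],[-1,0,0,-24,0,0,0],[-1,0,0,-40,0,0,0],[-1,0,0,-56,0,0,0],[-1,0,0,-72,0,0,0],[-1,0,0,-84,0,0,0],[-1,0,0,-90,0,0,0]]'
python3 -m creep '[[-1,0,0,-3,0,0,0],[-1,3,1,-8,0,0,0],[-1,11,3,-14,0,0,0],[-1,27,8,-20,0,0,0],[-1,50,15,-24,0,0,0.7],[-1,75,22.5,-25,0,0,1.5],[-1,100,30,-25,0,0,2.2],[-1,125,37.5,-25,0,0,3]]'
python3 - <<'E'
from h import *
im,d=vision.capture('scene')
cv2.imwrite('pics/s3.png',cv2.resize(im[100:330,180:460,::-1],None,fx=2.5,fy=2.5))
goal([.530,-.202,.40],-171.3)
E
```

```text
time_s: 6.0
tcp_pos: [0.5246, 0.1695, 0.3761]
ee_rot: [[0.296, -0.955, 0.001], [-0.955, -0.296, 0.001], [-0.0, -0.002, -1.0]]
wrist_force: [0.7, 0.3, -4.1]
gripper_width: 0.127
gripper_force: 30.0
time_s: 6.67
tcp_pos: [0.5253, 0.0373, 0.3995]
ee_rot: [[0.245, -0.97, -0.001], [-0.97, -0.245, -0.0], [0.0, 0.001, -1.0]]
wrist_force: [0.1, 0.9, -3.3]
gripper_width: 0.13
gripper_force: 30.0
t 6.7167 pos [0.5249 0.0341 0.3994] yh -166.03 tool z [-0.003 -0.003 -1.   ] F [ 0.4 -4.1 -2.3] g 0.126 30.0
shift [230.4  52.1   0. ]
turn z 5.27
```

View pics/s3.png

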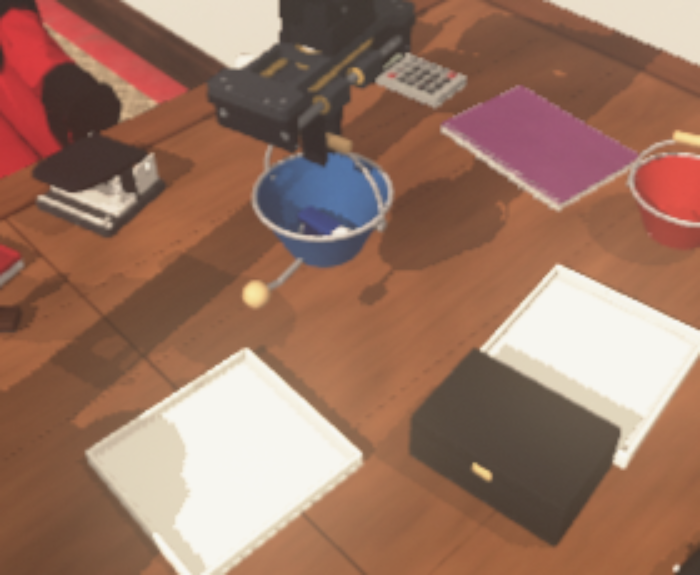

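The pail hangs level from the grip at (320,210) with its knob at (255,293), nearest the robot, and the contents are still inside. I'll carry it on over the box.

```bash
python3 -m creep '[[-1,8,2,0,0,0,0.5],[-1,30,7,0,0,0,1],[-1,60,14,0,0,0,2],[-1,95,22,0,0,0,3],[-1,130,30,0,0,0,4],[-1,165,38,0,0,0,5],[-1,195,45,0,0,0,5.3],[-1,215,50,0,0,0,5.3]]'
python3 -m creep '[[-1,8,1,0,0,0,0],[-1,13,1.5,0,0,0,0],[-1,15,2,0,0,0,0],[-1,15,2,0,0,0,0],[-1,15,2,0,0,0,0]]'
python3 - <<'E'
from h import *
im,d=vision.capture('scene'); W=cloud('scene',d)
cv2.imwrite('pics/s4.png',cv2.resize(im[100:340,220:500,::-1],None,fx=2.5,fy=2.5))
for n in('scene','top'):
    im,d=vision.capture(n); W=cloud(n,d)
    for t in ('pail','knob_center'):
        for o in vision.cut_out(n,t)[:2]:
            P=W[o['region']&(d>0)]
            P=P[(P[:,2]>.07)&(P[:,2]<.28)]
            if len(P)<5: continue
            print(n,t,o['conf'],len(P),np.median(P,0),P.min(0),P.max(0))
            b=P[(P[:,2]<.175+.008)&(P[:,2]>.165)]
            if len(b)>10: print(' rim circle',cv2.minEnclosingCircle((b[:,:2]*1000).astype(np.float32)))
goal([.530,-.202,.343],-171.3)
E
```

```text
time_s: 7.38
tcp_pos: [0.5297, -0.1844, 0.3993]
ee_rot: [[0.153, -0.988, -0.001], [-0.988, -0.153, -0.0], [0.0, 0.001, -1.0]]
wrist_force: [-0.5, -0.2, -3.2]
gripper_width: 0.122
gripper_force: 30.0
time_s: 7.8
tcp_pos: [0.5305, -0.1959, 0.3997]
ee_rot: [[0.156, -0.988, -0.0], [-0.988, -0.156, 0.0], [-0.0, 0.0, -1.0]]
wrist_force: [-0.1, 0.2, -3.0]
gripper_width: 0.124
gripper_force: 30.0
scene pail 0.84 2518 [ 0.53739886 -0.19926542  0.14620523] [ 0.41458762 -0.25925881  0.11242807] [ 0.5938898  -0.13140884  0.24232572]
 rim circle ((529.9635009765625, -195.25494384765625), 64.56641387939453)
scene knob_center 0.6 2454 [ 0.53766806 -0.19917134  0.14643324] [ 0.41458762 -0.25925881  0.11412784] [ 0.59166649 -0.13140884  0.24232572]
 rim circle ((529.5230712890625, -195.2444610595703), 64.34188079833984)
scene knob_center 0.19 26 [ 0.5390318  -0.24001492  0.17478498] [ 0.50852768 -0.25916715  0.14310192] [ 0.5938898  -0.19725323  0.24088828]
 rim circle ((550.9286499023438, -225.377197265625), 50.88032913208008)
top pail 0.74 1958 [ 0.51239307 -0.17798105  0.14641763] [ 0.41465454 -0.25660361  0.1146049 ] [ 0.58206845 -0.13179784  0.24514807]
 rim circle ((527.4478149414062, -195.32870483398438), 64.08637237548828)
top knob_center 0.69 1796 [ 0.51357783 -0.17738984  0.14619976] [ 0.41632757 -0.25660361  0.1146049 ] [ 0.58108492 -0.13237544  0.24514807]
 rim circle ((525.8710327148438, -195.39260864257812), 63.457550048828125)
t 8.15 pos [ 0.5305 -0.1964  0.3998] yh -171.05 tool z [ 0.  0. -1.] F [-0.1 -0.6 -3.7] g 0.127 30.0
shift [ 5.5  1.3 56.8]
turn z 0.25
```

View pics/s4.png

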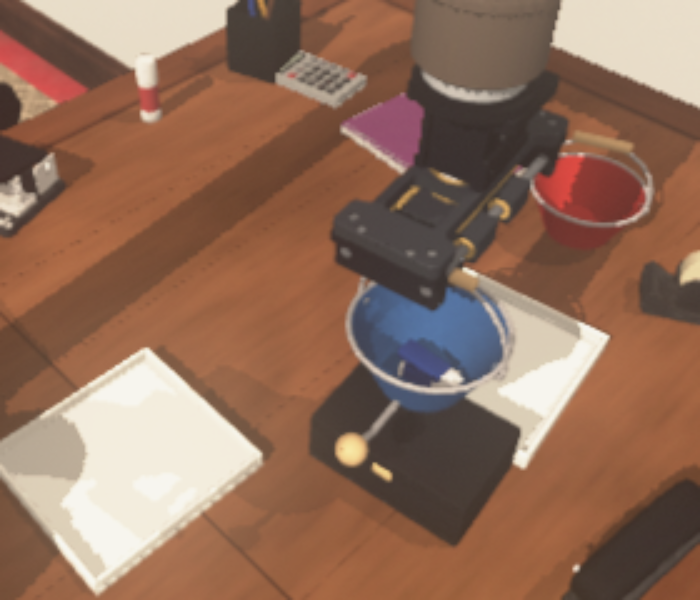

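The pail hangs over the box at (430,345) with its knob at (350,450), away from the tray. I'll lower it and release.

```bash
python3 -m creep '[[-1,2,0.5,6,0,0,0],[-1,4,1,18,0,0,0],[-1,6,1,30,0,0,0],[-1,6,1,40,0,0,0],[-1,6,1,48,0,0,0],[-1,6,1,53,0,0,0],[-1,6,1,55,0,0,0],[-1,6,1,56,0,0,0]]'
python3 -m creep '[[-1,0,0,0.5,0,0,0],[-1,0,0,0.5,0,0,0],[0.2,0,0,0.5,0,0,0],[0.2,0,0,0.5,0,0,0],[0.2,0,0,0.5,0,0,0],[0.2,0,0,0.5,0,0,0],[0.2,0,0,0.5,0,0,0],[0.2,0,0,0.5,0,0,0]]'
python3 -m creep '[[0.2,0,0,0,0,0,0],[0.2,0,0,0,0,0,0],[0.2,0,0,-5,0,0,0],[0.2,0,0,-20,0,0,0],[0.2,0,0,-45,0,0,0],[0.2,0,0,-75,0,0,0],[0.2,0,0,-100,0,0,0],[0.2,0,0,-110,0,0,0]]'
python3 - <<'E'
from h import *
for n in('scene','top'):
    im,d=vision.capture(n); W=cloud(n,d)
    for t in ('pail','knob_center'):
        for o in vision.cut_out(n,t)[:2]:
            P=W[o['region']&(d>0)]
            P=P[(P[:,2]>.03)&(P[:,2]<.22)]
            if len(P)<5: continue
            print(n,t,o['conf'],len(P),np.median(P,0))
            b=P[(P[:,2]<.125)&(P[:,2]>.112)]
            if len(b)>10: print(' rim circle',cv2.minEnclosingCircle((b[:,:2]*1000).astype(np.float32)))
            b=P[P[:,0]<.445]; 
            if len(b)>10: print(' ball',len(b),b.mean(0).round(4),b.min(0).round(4),b.max(0).round(4))
            b=P[P[:,2]>.165]
            if len(b)>5: print(' grip',len(b),b.mean(0).round(4))
goal([.430,-.216,.38],-81.3)
E
```

```text
time_s: 8.82
tcp_pos: [0.5306, -0.2029, 0.3437]
ee_rot: [[0.155, -0.988, 0.0], [-0.988, -0.155, -0.0], [0.0, 0.0, -1.0]]
wrist_force: [-1.1, -0.5, -2.1]
gripper_width: 0.124
gripper_force: 30.0
time_s: 9.48
tcp_pos: [0.5304, -0.2029, 0.3435]
ee_rot: [[0.155, -0.988, 0.001], [-0.988, -0.155, -0.0], [0.0, -0.001, -1.0]]
wrist_force: [0.0, -0.7, -0.2]
gripper_width: 0.495
gripper_force: 0.0
time_s: 10.15
tcp_pos: [0.5306, -0.2031, 0.4581]
ee_rot: [[0.155, -0.988, 0.007], [-0.988, -0.155, -0.002], [0.003, -0.007, -1.0]]
wrist_force: [-0.5, -0.0, -0.1]
gripper_width: 0.6
gripper_force: 0.0
scene pail 0.8 2476 [ 0.54243528 -0.19666712  0.09479321]
 rim circle ((529.955322265625, -202.72598266601562), 64.25861358642578)
 ball 109 [ 0.4245 -0.2204  0.0846] [ 0.4144 -0.2294  0.0717] [ 0.445  -0.2094  0.091 ]
 grip 208 [ 0.5295 -0.2073  0.1814]
scene knob_center 0.98 2530 [ 0.54047228 -0.19585925  0.09426649]
 rim circle ((529.4439697265625, -202.37835693359375), 64.6437759399414)
 ball 126 [ 0.4235 -0.2201  0.0837] [ 0.4143 -0.2296  0.072 ] [ 0.4444 -0.2074  0.091 ]
 grip 213 [ 0.5294 -0.2064  0.1812]
top pail 0.6 2072 [ 0.52469916 -0.2068902   0.08931847]
 rim circle ((528.9678955078125, -203.39825439453125), 63.865013122558594)
 ball 104 [ 0.4259 -0.2175  0.0867] [ 0.4154 -0.2274  0.0732] [ 0.4439 -0.2081  0.0929]
 grip 186 [ 0.5276 -0.1927  0.1836]
top knob_center 0.59 1990 [ 0.52392964 -0.20666178  0.08843146]
 rim circle ((528.9971313476562, -203.451904296875), 63.86467361450195)
 ball 119 [ 0.4268 -0.2182  0.0861] [ 0.4154 -0.23    0.0719] [ 0.4439 -0.2081  0.0929]
 grip 180 [ 0.5274 -0.1914  0.1835]
t 10.45 pos [ 0.5301 -0.2028  0.4511] yh -171.1 tool z [-0.004  0.001 -1.   ] F [ 0.2 -0.  -0.4] g 0.601 0.0
shift [ -2.3 100.7  71.5]
turn z -89.8
```

The pail stands on the box with its ball at about (0.426,-0.219,0.078). I'll turn 90° and go above the ball.

```bash
python3 -m creep '[[0.2,0,10,0,0,0,-7],[0.2,0,25,0,0,0,-14],[0.2,0,45,5,0,0,-21],[0.2,0,65,10,0,0,-28],[0.2,0,85,20,0,0,-35],[0.2,0,98,30,0,0,-42],[0.2,0,103,45,0,0,-49],[0.2,0,105,60,0,0,-56]]'
python3 -m creep '[[0.2,0,0,10,0,0,-7],[0.2,0,0,25,0,0,-14],[0.2,0,0,40,0,0,-21],[0.2,0,0,50,0,0,-28],[0.2,0,0,60,0,0,-34],[0.2,0,0,70,0,0,-34],[0.2,0,0,70,0,0,-34],[0.2,0,0,70,0,0,-34]]'
python3 - <<'E'
from h import *
im,d=vision.capture('scene'); W=cloud('scene',d)
cv2.imwrite('pics/s5.png',cv2.resize(im[140:340,250:490,::-1],None,fx=3,fy=3))
goal([.426,-.219,.242],-81.1)
E
```

```text
time_s: 11.12
tcp_pos: [0.4252, -0.2192, 0.3918]
ee_rot: [[0.908, -0.419, -0.002], [-0.419, -0.908, 0.001], [-0.002, 0.0, -1.0]]
wrist_force: [-0.1, 0.0, -0.6]
gripper_width: 0.6
gripper_force: 0.0
time_s: 11.78
tcp_pos: [0.4263, -0.2191, 0.322]
ee_rot: [[0.988, 0.155, -0.004], [0.155, -0.988, 0.0], [-0.003, -0.001, -1.0]]
wrist_force: [-0.1, 0.5, 0.9]
gripper_width: 0.6
gripper_force: 0.0
t 11.8333 pos [ 0.4266 -0.2192  0.3228] yh -81.1 tool z [-0.002  0.    -1.   ] F [ 0.4 -0.1  0.6] g 0.598 0.0
shift [-0.4 -0.2 80.8]
turn z -0.0
```

View pics/s5.png

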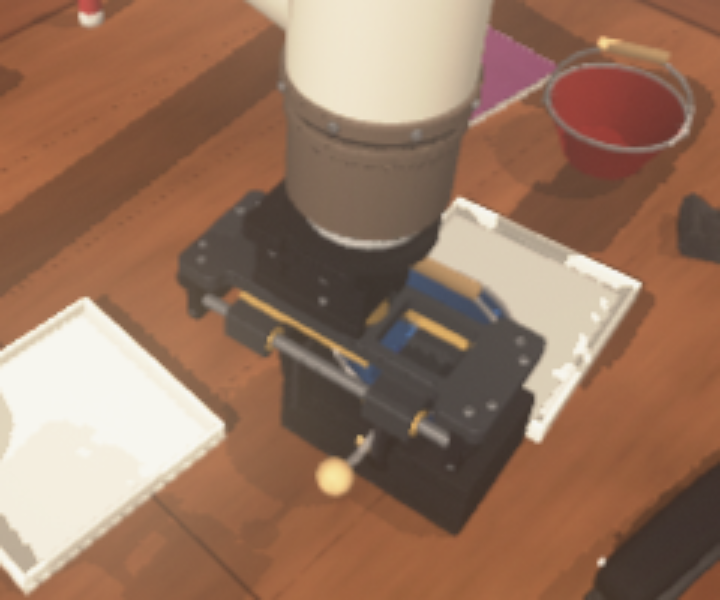

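The gripper is centred above the ball at (335,475), and the bail at (450,285) is clear of its body. I'll go down and pinch.

```bash
python3 -m creep '[[0.2,-0.5,0,10,0,0,0],[0.2,-0.5,0,28,0,0,0],[0.2,-0.5,0,46,0,0,0],[0.2,-0.5,0,62,0,0,0],[0.2,-0.5,0,74,0,0,0],[0.2,-0.5,0,80,0,0,0],[0.2,-0.5,0,81,0,0,0],[-1,-0.5,0,81,0,0,0]]'
python3 -m creep '[[-1,0,0,0,0,0,0],[-1,0,0,0,0,0,0],[-1,0,0,0,0,0,0],[-1,0,0,0,0,0,0],[-1,0,0,0,0,0,0],[-1,0,0,0,0,0,0],[-1,0,0,0,0,0,0],[-1,0,0,0,0,0,0]]'
```

```text
time_s: 12.5
tcp_pos: [0.4264, -0.2193, 0.2426]
ee_rot: [[0.988, 0.155, 0.0], [0.155, -0.988, -0.0], [0.0, 0.0, -1.0]]
wrist_force: [0.1, 0.9, 0.6]
gripper_width: 0.574
gripper_force: 0.0
time_s: 13.17
tcp_pos: [0.4262, -0.2193, 0.2424]
ee_rot: [[0.988, 0.155, 0.0], [0.155, -0.988, -0.0], [0.0, 0.0, -1.0]]
wrist_force: [0.2, -0.3, 1.4]
gripper_width: 0.254
gripper_force: 30.0
```

The ball is gripped at 22 mm. I'll lift it along the arc about the front foot edge.

```bash
python3 -m creep '[[-1,1,0,-6,0,0,0],[-1,4,0,-18,0,0,0],[-1,10,0,-36,0,0,0],[-1,18,0,-52,0,0,0],[-1,29,0,-68,0,0,0],[-1,41,0,-82,0,0,0],[-1,49,0,-89,0,0,0],[-1,52,0,-91,0,0,0]]'
python3 - <<'E'
from h import *
im,d=vision.capture('scene'); W=cloud('scene',d)
cv2.imwrite('pics/s6.png',cv2.resize(im[100:340,250:500,::-1],None,fx=2.4,fy=2.4))
goal([.426,-.219,.242],-81.1)
E
```

```text
time_s: 13.83
tcp_pos: [0.4784, -0.2111, 0.3345]
ee_rot: [[0.988, 0.155, 0.002], [0.155, -0.988, -0.001], [0.001, 0.001, -1.0]]
wrist_force: [-0.8, -0.9, -0.3]
gripper_width: 0.255
gripper_force: 30.0
t 13.8833 pos [ 0.4782 -0.211   0.3338] yh -81.07 tool z [ 0.001 -0.    -1.   ] F [-0.7 -0.1  0.1] g 0.253 30.0
shift [-52.8  -0.3  91.8]
turn z 0.03
```

View pics/s6.png

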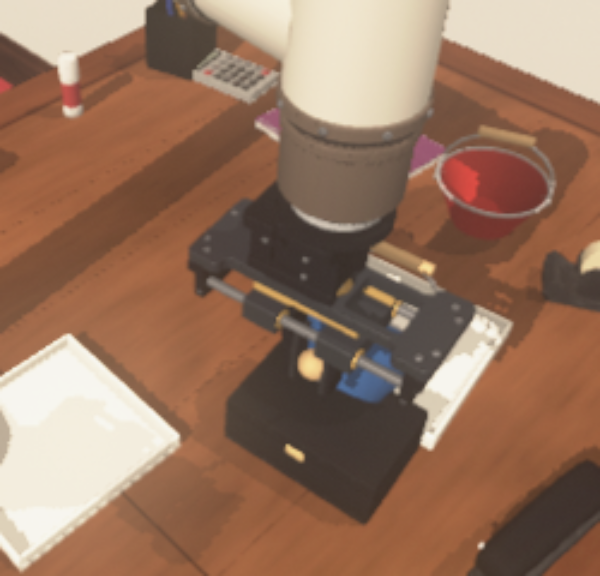

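The ball (310,365) is held between the fingers and the pail is tilted about 45° with its foot edge on the box. I'll go on over the edge and then up.

```bash
python3 -m creep '[[-1,6,0,-5,0,0,0],[-1,14,0,-11,0,0,0],[-1,24,0,-15,0,0,0],[-1,36,0,-17,0,0,0],[-1,50,0,-18,0,0,0],[-1,66,0,-19,0,0,0],[-1,83,0,-22,0,0,0],[-1,100,0,-34,0,0,0]]'
python3 -m creep '[[-1,16,0,-18,0,0,0],[-1,30,0,-36,0,0,0],[-1,40,0,-50,0,0,0],[-1,46,0,-58,0,0,0],[-1,48,0,-60,0,0,0],[-1,48,0,-60,0,0,0],[-1,48,0,-60,0,0,0],[-1,48,0,-60,0,0,0]]'
python3 - <<'E'
from h import *
goal([.426,-.219,.242],-81.1)
for n in('scene','top'):
    im,d=vision.capture(n); W=cloud(n,d)
    if n=='scene': cv2.imwrite('pics/s7.png',cv2.resize(im[100:340,250:500,::-1],None,fx=2.4,fy=2.4))
    for t in ('eraser','usb_stick'):
        for o in vision.cut_out(n,t)[:3]:
            P=W[o['region']&(d>0)]
            if len(P): print(n,t,o['conf'],o['uv'],np.median(P,0))
E
```

```text
time_s: 14.55
tcp_pos: [0.577, -0.1959, 0.3691]
ee_rot: [[0.988, 0.154, 0.002], [0.154, -0.988, -0.0], [0.002, 0.001, -1.0]]
wrist_force: [-0.9, 0.2, -4.3]
gripper_width: 0.253
gripper_force: 30.0
time_s: 15.22
tcp_pos: [0.6232, -0.1883, 0.4257]
ee_rot: [[0.988, 0.155, -0.003], [0.155, -0.988, 0.001], [-0.003, -0.001, -1.0]]
wrist_force: [-0.1, -0.6, -2.7]
gripper_width: 0.252
gripper_force: 30.0
t 15.2167 pos [ 0.6232 -0.1883  0.4257] yh -81.11 tool z [-0.003  0.001 -1.   ] F [-0.1 -0.6 -2.7] g 0.252 30.0
shift [-1.990e+02  1.000e-01  1.843e+02]
turn z -0.01
```

View pics/s7.png

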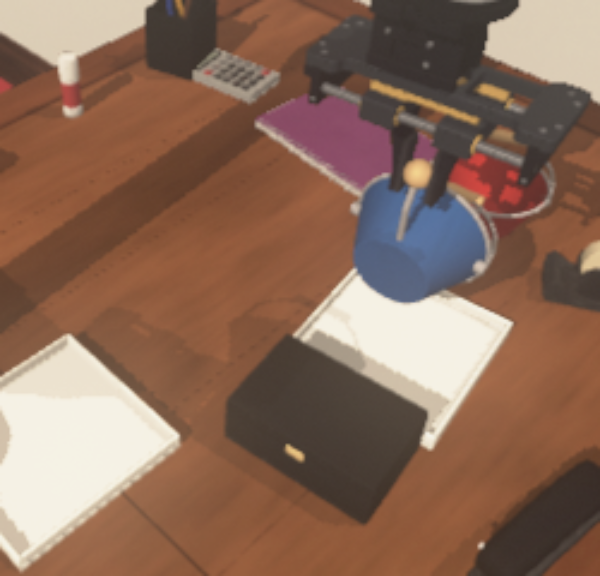

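The pail hangs over the tray with its mouth turned away, and the contents can't be seen from here. I'll shake it gently and look again.

```bash
python3 -m creep '[[-1,0,0,15,0,0,0],[-1,0,0,-15,0,0,0],[-1,0,0,15,0,0,0],[-1,0,0,-15,0,0,0],[-1,15,0,0,0,0,0],[-1,-15,0,0,0,0,0],[-1,-15,0,0,0,0,0],[-1,0,0,0,0,0,0]]'
python3 -m creep '[[-1,0,0,0,0,0,0],[-1,0,0,0,0,0,0],[-1,0,0,0,0,0,0],[-1,0,0,0,0,0,0],[-1,0,0,0,0,0,0]]'
python3 - <<'E'
from h import *
goal([.426,-.219,.242],-81.1)
F=[]
for n in('top','scene','top'):
    im,d=vision.capture(n); W=cloud(n,d); F.append(r.sense()['wrist_force'])
    if n=='top': cv2.imwrite('pics/t8.png',cv2.resize(im[60:260,300:500,::-1],None,fx=3,fy=3))
    for t in ('eraser','usb_stick','pail'):
        for o in vision.cut_out(n,t)[:3]:
            P=W[o['region']&(d>0)]
            if len(P): print(n,t,o['conf'],o['uv'],np.median(P,0))
print(F)
E
```

```text
time_s: 16.18
tcp_pos: [0.6213, -0.1889, 0.4274]
ee_rot: [[0.988, 0.154, -0.004], [0.154, -0.988, 0.0], [-0.004, -0.001, -1.0]]
wrist_force: [-1.7, -0.3, -2.8]
gripper_width: 0.244
gripper_force: 30.0
time_s: 16.6
tcp_pos: [0.6233, -0.1883, 0.4274]
ee_rot: [[0.988, 0.155, -0.0], [0.155, -0.988, 0.0], [-0.0, -0.0, -1.0]]
wrist_force: [0.2, -0.1, -2.8]
gripper_width: 0.241
gripper_force: 30.0
t 16.6 pos [ 0.6233 -0.1883  0.4274] yh -81.1 tool z [-0.  0. -1.] F [ 0.2 -0.1 -2.8] g 0.241 30.0
shift [-199.6   -0.2  185.5]
turn z 0.0
top eraser 0.48 [388.5, 156.5] [ 0.62420834 -0.15785876  0.01638259]
top usb_stick 0.26 [421.4, 141.7] [ 0.60121671 -0.18880755  0.22557138]
top pail 0.78 [409.9, 148.0] [ 0.59864417 -0.17657238  0.19213785]
scene eraser 0.44 [388.6, 241.4] [ 0.62492241 -0.1416654   0.01449097]
scene usb_stick 0.66 [405.0, 237.0] [ 0.66780737 -0.15652325  0.01110238]
scene pail 0.68 [420.5, 201.6] [ 0.61546087 -0.19427758  0.19033769]
top eraser 0.41 [387.9, 157.5] [ 0.62142264 -0.15750568  0.01613778]
top pail 0.69 [407.0, 147.1] [ 0.6002234  -0.17577749  0.19084997]
[array([-0.01556041,  0.03703556, -3.12923414]), array([-0.24892806, -0.95804353, -2.66340775]), array([ 0.97227761, -0.36293995, -2.8442809 ])]
```

View pics/t8.png

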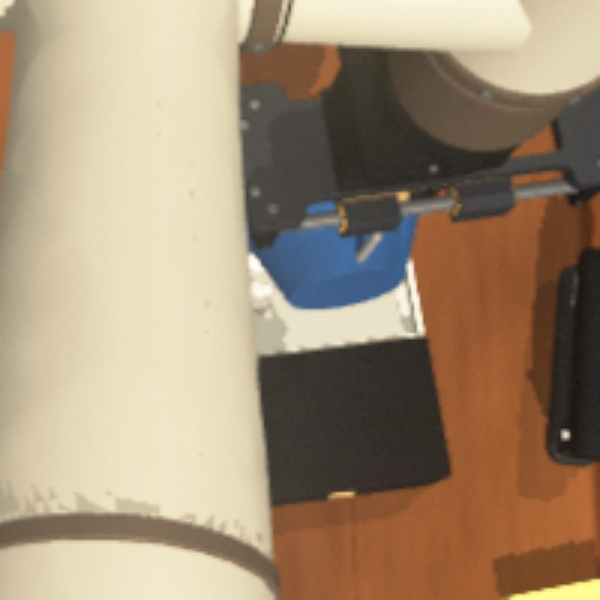

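Both nets place the things in the tray: the eraser at (0.624,-0.15) with its top at z 0.016, and the USB stick at (0.668,-0.157) with its top at z 0.011. Both match the tray floor plus their thickness. Next I'll bring the pail back and set its lip down on the box.

```bash
python3 -m creep '[[-1,-3,0,0,0,0,0],[-1,-12,0,0,0,0,0],[-1,-27,0,0,0,0,0],[-1,-45,0,0,0,0,0],[-1,-62,0,0,0,0,0],[-1,-75,0,0,0,0,0],[-1,-84,0,0,0,0,0],[-1,-87,0,0,0,0,0]]'
python3 -m creep '[[-1,0,0,0,0,0,0],[-1,0,0,3,0,0,0],[-1,0,0,8,0,0,0],[-1,0,0,14,0,0,0],[-1,0,0,20,0,0,0],[-1,0,0,25,0,0,0],[-1,0,0,27,0,0,0],[-1,0,0,27,0,0,0]]'
python3 - <<'E'
from h import *
goal([.426,-.219,.242],-81.1)
a=np.radians(8.9); c=np.array([.527,-.202])
for n in('scene','top'):
    im,d=vision.capture(n); W=cloud(n,d)
    for t in ('eraser','usb_stick'):
        for o in vision.cut_out(n,t)[:3]:
            P=W[o['region']&(d>0)]
            if len(P): print(n,t,round(o['conf'],2),o['uv'],np.median(P,0).round(3))
    hsv=cv2.cvtColor(im,cv2.COLOR_RGB2HSV); B=(hsv[...,0]>100)&(hsv[...,0]<125)&(hsv[...,1]>110)&(W[...,2]>.05)&(d>0)
    P=W[B]; q=P[:,:2]-c; L=np.c_[q@[np.cos(a),np.sin(a)],q@[-np.sin(a),np.cos(a)],P[:,2]-.058]*1000
    L=L[(abs(L[:,0])<150)&(abs(L[:,1])<100)]
    print(n,len(L)); 
    for z in range(0,140,15):
        s=L[(L[:,2]>=z)&(L[:,2]<z+15)]
        if len(s)>5: print(z,len(s),'x',np.percentile(s[:,0],[3,50,97]).round(),'y',np.percentile(s[:,1],[3,50,97]).round())
E
```

```text
time_s: 17.87
tcp_pos: [0.536, -0.202, 0.4279]
ee_rot: [[0.988, 0.154, 0.0], [0.154, -0.988, 0.0], [0.0, -0.0, -1.0]]
wrist_force: [-0.3, -0.1, -2.0]
gripper_width: 0.242
gripper_force: 30.0
time_s: 18.53
tcp_pos: [0.5378, -0.2016, 0.3991]
ee_rot: [[0.988, 0.155, -0.002], [0.155, -0.988, 0.0], [-0.002, -0.001, -1.0]]
wrist_force: [-0.1, -0.3, -2.0]
gripper_width: 0.241
gripper_force: 30.0
t 18.5333 pos [ 0.5378 -0.2016  0.3991] yh -81.09 tool z [-0.002  0.    -1.   ] F [-0.1 -0.3 -2. ] g 0.241 30.0
shift [-1.129e+02 -1.000e-01  1.573e+02]
turn z 0.01
scene eraser 0.66 [398.6, 208.4] [ 0.526 -0.203  0.239]
scene usb_stick 0.64 [396.7, 236.9] [ 0.53  -0.208  0.163]
scene 1498
45 98 x [-23. -22. -21.] y [-19.   3.  27.]
60 164 x [-23. -21. -20.] y [-26.   2.  34.]
75 179 x [-22. -20. -18.] y [-28.   5.  36.]
90 252 x [-20. -18.  19.] y [-37. -14.  30.]
105 562 x [-18.   4.  35.] y [-38. -12.  37.]
120 241 x [ 9. 24. 38.] y [-26.  -4.  35.]
top 446
0 6 x [-17. -12.   6.] y [-63. -53. -36.]
45 28 x [-24. -23. -23.] y [-19.   4.  28.]
60 47 x [-23. -22. -22.] y [-26.   3.  33.]
75 66 x [-22. -21. -14.] y [-32.   8.  41.]
90 119 x [-21. -18.  -8.] y [-31.  23.  42.]
105 174 x [-20. -15.  -7.] y [-19.  14.  33.]
```

The underside fit gives a pitch of 95° and y centred, so the pail hangs as planned with its lip about 5 mm above the box. I'll go down and back with the lip dragging.

```bash
python3 -m creep '[[-1,-2,0,6,0,0,0],[-1,-14,0,11,0,0,0],[-1,-28,0,15,0,0,0],[-1,-42,0,21,0,0,0],[-1,-56,0,27,0,0,0],[-1,-68,0,35,0,0,0],[-1,-78,0,42,0,0,0],[-1,-80,0,43,0,0,0]]'
cat > look.py <<'E'
from h import *
goal([.426,-.219,.242],-81.1)
a=np.radians(8.9); c=np.array([.527,-.202])
for n in('scene','top'):
    im,d=vision.capture(n); W=cloud(n,d)
    for t in ('eraser','usb_stick'):
        for o in vision.cut_out(n,t)[:3]:
            P=W[o['region']&(d>0)]
            if len(P): print(n,t,round(o['conf'],2),o['uv'],np.median(P,0).round(3))
    hsv=cv2.cvtColor(im,cv2.COLOR_RGB2HSV); B=(hsv[...,0]>100)&(hsv[...,0]<125)&(hsv[...,1]>110)&(W[...,2]>.05)&(d>0)
    P=W[B]; q=P[:,:2]-c; L=np.c_[q@[np.cos(a),np.sin(a)],q@[-np.sin(a),np.cos(a)],P[:,2]-.058]*1000
    L=L[(abs(L[:,0])<150)&(abs(L[:,1])<100)]
    print(n,len(L)); 
    for z in range(0,140,15):
        s=L[(L[:,2]>=z)&(L[:,2]<z+15)]
        if len(s)>5: print(z,len(s),'x',np.percentile(s[:,0],[3,50,97]).round(),'y',np.percentile(s[:,1],[3,50,97]).round())
E
python3 look.py
```

```text
time_s: 19.5
tcp_pos: [0.4566, -0.2145, 0.3578]
ee_rot: [[0.988, 0.154, -0.001], [0.154, -0.988, -0.0], [-0.001, 0.0, -1.0]]
wrist_force: [-2.3, 0.3, 3.0]
gripper_width: 0.248
gripper_force: 29.6
t 19.5 pos [ 0.4566 -0.2145  0.3578] yh -81.14 tool z [-0.001 -0.    -1.   ] F [-2.3  0.3  3. ] g 0.248 29.6
shift [-30.8  -0.3 115.8]
turn z -0.04
scene 536
45 19 x [-65. -58. -50.] y [-31. -26. -20.]
60 247 x [-68. -59. -32.] y [-38. -17.  20.]
75 229 x [-61. -42. -20.] y [-42. -24.  19.]
90 41 x [-34. -29. -23.] y [-36. -27. -22.]
top usb_stick 0.65 [384.5, 141.2] [ 0.67  -0.155  0.013]
top 0
```

The rear foot edge is at (-59,65), which matches a pitch of 66°, and forces are small. I'll keep lowering.

```bash
python3 -m creep '[[-1,-8,0,2,0,0,0],[-1,-18,0,5,0,0,0],[-1,-28,0,9,0,0,0],[-1,-38,0,14,0,0,0],[-1,-47,0,20,0,0,0],[-1,-49,0,28,0,0,0],[-1,-49,0,36,0,0,0],[-1,-49,0,42,0,0,0]]'
python3 look.py
```

```text
time_s: 20.47
tcp_pos: [0.4088, -0.2219, 0.3144]
ee_rot: [[0.988, 0.154, -0.003], [0.154, -0.988, 0.0], [-0.002, -0.001, -1.0]]
wrist_force: [-2.8, -0.1, 2.6]
gripper_width: 0.249
gripper_force: 29.6
t 20.4667 pos [ 0.4088 -0.2219  0.3144] yh -81.13 tool z [-0.003  0.    -1.   ] F [-2.8 -0.1  2.6] g 0.249 29.6
shift [17.6 -0.2 72.4]
turn z -0.03
scene eraser 0.68 [389.7, 242.4] [ 0.627 -0.139  0.015]
scene eraser 0.5 [404.6, 298.5] [ 0.492 -0.267  0.031]
scene 0
top eraser 0.57 [382.1, 155.2] [ 0.625 -0.142  0.016]
top usb_stick 0.54 [386.1, 141.9] [ 0.67  -0.159  0.012]
top 8
30 7 x [24. 26. 27.] y [-12.  -9.  -2.]
```

```bash
cat > look2.py <<'E'
from h import *
a=np.radians(8.9); c=np.array([.527,-.202])
for n in('scene','top'):
    im,d=vision.capture(n); W=cloud(n,d)
    for t in('pail','bail_grip','knob_center'):
        for o in vision.cut_out(n,t)[:1]:
            P=W[o['region']&(d>0)]
            q=P[:,:2]-c; L=np.c_[q@[np.cos(a),np.sin(a)],q@[-np.sin(a),np.cos(a)],P[:,2]-.058]*1000
            print(n,t,o['conf'],len(L),o['uv'])
            L=L[(abs(L[:,0])<170)&(abs(L[:,1])<100)]
            if t!='pail': print(np.median(L,0).round()); continue
            for z in range(-60,150,15):
                s=L[(L[:,2]>=z)&(L[:,2]<z+15)]
                if len(s)>5: print(z,len(s),'x',np.percentile(s[:,0],[3,50,97]).round(),'y',np.percentile(s[:,1],[3,50,97]).round())
print(r.sense()['wrist_force'],r.sense()['moment'])
E
python3 look2.py
```

```text
scene pail 0.91 461 [390.5, 263.0]
-60 7 x [-19. 135. 169.] y [-12.  39.  61.]
30 71 x [-65.  31.  36.] y [-29.  11.  34.]
45 32 x [-71. -66. -60.] y [-28. -22.  29.]
75 60 x [-127.  -54.    9.] y [-51. -32.  11.]
90 93 x [-134. -128.   14.] y [-47.  -7.  11.]
105 116 x [-131.   22.   30.] y [-22.  -2.  12.]
120 32 x [22. 25. 29.] y [-16.   2.  15.]
scene bail_grip 0.48 128 [401.4, 226.3]
[ 23.  -7. 119.]
scene knob_center 0.56 461 [394.5, 252.3]
[20. -9. 97.]
top pail 0.7 1232 [421.1, 192.9]
-60 12 x [-10.  12.  64.] y [-100.  -96.  -53.]
-15 6 x [35. 39. 42.] y [-40.  -8.  20.]
0 10 x [35. 38. 44.] y [-55. -38.  12.]
15 272 x [-10.   9.  23.] y [-30.  -7.  25.]
30 417 x [-15.  18.  31.] y [-41. -20.  40.]
45 150 x [-22.   0.  21.] y [-52. -46.  49.]
60 69 x [-28. -16.   0.] y [-58. -53. -49.]
75 22 x [-31. -23.  -3.] y [-58. -55. -52.]
90 10 x [4. 6. 9.] y [52. 55. 57.]
105 82 x [11. 20. 31.] y [-25.   5.  50.]
120 157 x [18. 24. 29.] y [-20.  10.  34.]
top bail_grip 0.67 281 [422.2, 177.4]
[ 23.  -2. 121.]
top knob_center 0.84 1114 [418.1, 189.1]
[ 13. -16.  39.]
[ 0.63197315 -0.14997133 -1.2365589 ] [ 0.10346511 -0.368684   -0.0228294 ]
```

The bail grip at (23,119) matches a pitch of 31°, so it's behaving as modelled. I'll lower it fully.

```bash
python3 -m creep '[[-1,1,0,6,0,0,0],[-1,2,0,16,0,0,0],[-1,4,0,28,0,0,0],[-1,6,0,40,0,0,0],[-1,8,0,51,0,0,0],[-1,10,0,61,0,0,0],[-1,11,0,67,0,0,0],[-1,11,0,70,0,0,0]]'
python3 -m creep '[[-1,0,0,1,0,0,0],[-1,0,0,1.5,0,0,0],[-1,0,0,1.5,0,0,0]]'
python3 look2.py
```

```text
time_s: 21.83
tcp_pos: [0.4207, -0.22, 0.2439]
ee_rot: [[0.988, 0.155, -0.003], [0.155, -0.988, 0.001], [-0.003, -0.001, -1.0]]
wrist_force: [-0.8, -0.2, 0.8]
gripper_width: 0.248
gripper_force: 29.8
time_s: 22.08
tcp_pos: [0.4212, -0.22, 0.244]
ee_rot: [[0.988, 0.155, 0.0], [0.155, -0.988, -0.0], [0.0, 0.0, -1.0]]
wrist_force: [-1.9, -0.4, 0.5]
gripper_width: 0.249
gripper_force: 29.8
scene pail 0.62 1104 [401.3, 256.2]
0 271 x [-3. 14. 30.] y [-26.  -4.  14.]
15 184 x [-123.   30.   37.] y [-35.  -9.  14.]
30 238 x [-122.   35.   45.] y [-42. -12.  14.]
45 206 x [-5. 41. 52.] y [-51. -22.  15.]
60 77 x [-43. -12.  46.] y [-57. -52. -26.]
75 15 x [-1.  0.  3.] y [-55. -52. -49.]
90 20 x [1. 2. 4.] y [-49. -44. -36.]
105 26 x [-1.  3.  4.] y [-39. -29. -12.]
120 50 x [-3. -1.  4.] y [-23. -13.  -4.]
scene knob_center 0.67 1149 [401.9, 258.3]
[ 20. -13.  36.]
top pail 0.96 1848 [416.2, 190.1]
0 333 x [-12.   4.  27.] y [-32.  -5.  28.]
15 257 x [-17.  24.  35.] y [-39.  -8.  40.]
30 326 x [-21.  29.  43.] y [-45. -13.  48.]
45 449 x [-25.  34.  51.] y [-52. -21.  54.]
60 209 x [-29.  22.  53.] y [-57. -35.  63.]
105 33 x [-5. -1.  3.] y [-41.  35.  46.]
120 214 x [-6. -0.  6.] y [-23.   5.  34.]
top bail_grip 0.55 285 [422.1, 189.4]
[  1.   3. 128.]
top knob_center 0.81 1883 [414.8, 186.0]
[15. -8. 46.]
[-1.0450289   0.75108222  0.17006334] [-0.08552334  0.20083186 -0.0198052 ]
```

Upright: the grip is at (0,3,~126) and the floor near 0. I'll open and rise straight up.

```bash
python3 -m creep '[[0.2,0,0,0,0,0,0],[0.2,0,0,0,0,0,0],[0.2,0,0,0,0,0,0],[0.2,0,0,0,0,0,0],[0.2,0,0,0,0,0,0],[0.2,0,0,0,0,0,0],[0.2,0,0,0,0,0,0],[0.2,0,0,0,0,0,0]]'
python3 -m creep '[[0.2,0,0,-5,0,0,0],[0.2,0,0,-18,0,0,0],[0.2,0,0,-40,0,0,0],[0.2,0,0,-70,0,0,0],[0.2,0,0,-100,0,0,0],[0.2,0,0,-130,0,0,0],[0.2,-10,0,-150,0,0,0],[0.2,-30,0,-160,0,0,0]]'
python3 -m creep '[[0.2,-30,0,0,0,0,0],[0.2,-50,0,0,0,0,0],[0.2,-50,0,0,0,0,0],[0.2,-50,0,0,0,0,0],[0.2,-50,0,0,0,0,0],[0.2,-50,0,0,0,0,0],[0.2,-50,0,0,0,0,0],[0.2,-50,0,0,0,0,0]]'
python3 look2.py; python3 look.py
```

```text
time_s: 23.15
tcp_pos: [0.4212, -0.22, 0.2438]
ee_rot: [[0.988, 0.155, 0.0], [0.155, -0.988, -0.0], [0.0, 0.0, -1.0]]
wrist_force: [-0.4, 0.0, -0.4]
gripper_width: 0.591
gripper_force: 0.0
time_s: 23.82
tcp_pos: [0.3929, -0.2248, 0.4074]
ee_rot: [[0.988, 0.156, 0.007], [0.156, -0.988, -0.002], [0.006, 0.003, -1.0]]
wrist_force: [-0.6, -0.4, 0.2]
gripper_width: 0.602
gripper_force: 0.0
time_s: 24.48
tcp_pos: [0.3428, -0.2323, 0.4035]
ee_rot: [[0.988, 0.155, -0.001], [0.155, -0.988, 0.0], [-0.001, -0.0, -1.0]]
wrist_force: [1.1, 0.3, -0.3]
gripper_width: 0.603
gripper_force: 0.0
scene pail 0.94 1064 [384.5, 240.2]
-60 10 x [-58.  39. 161.] y [-9. 26. 99.]
0 16 x [-97. -90. -26.] y [-25.  -1.   2.]
15 114 x [-125. -119.   35.] y [-12.  -4.  18.]
30 161 x [-117.   35.   44.] y [-44.  23.  57.]
45 342 x [-39.  32.  47.] y [-55.  28.  61.]
60 113 x [-52.  12.  49.] y [-57. -35.  62.]
75 10 x [-6. -4. -2.] y [-56. -53. -52.]
90 11 x [-4. -3. -2.] y [-46. -41. -38.]
105 51 x [-11.  -8.  -1.] y [-37. -11.  49.]
120 181 x [-12.  -7.  -1.] y [-22.   6.  35.]
scene bail_grip 0.86 171 [393.5, 233
[... 602 characters left out ...]
top knob_center 0.76 3373 [412.4, 198.5]
[-9. -1. 39.]
[ 1.13339154 -0.36987284  0.90171264] [-0.05511122  0.01271702 -0.02328672]
t 24.8833 pos [ 0.3422 -0.2324  0.4037] yh -81.09 tool z [-0.  0. -1.] F [ 1.1 -0.4  0.9] g 0.601 0.0
shift [ 84.9  -0.2 161.7]
turn z 0.01
scene 65
30 22 x [34. 38. 45.] y [ 4. 17. 21.]
45 42 x [42. 44. 46.] y [-10.   8.  24.]
top eraser 0.58 [384.1, 155.0] [ 0.626 -0.142  0.016]
top usb_stick 0.63 [383.6, 141.8] [ 0.668 -0.155  0.013]
top 1376
0 783 x [-42. -14.  24.] y [-26.   6.  36.]
15 173 x [-11.  25.  33.] y [-39.  -3.  45.]
30 202 x [-42.  24.  39.] y [-47. -14.  52.]
45 210 x [-50.  29.  44.] y [-53. -26.  57.]
60 8 x [-41. -19.  24.] y [-54. -51. -37.]
```

The pail stands upright and empty on the box, its centre about 8-10 mm behind the box's centre. Both things lie in the tray and the gripper is clear. I'll hand it in.

```bash
python3 -c "
from station import r
print(r.finish_job())"
```

```text
the job is handed in; nothing more can be done
None
```

The job is handed in: the emptied pail stands upright on the black box with its knob away from the tray, the eraser and USB stick lie in the tray, and the arm is clear, at about 25 s on the clock (verdict not shown).

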